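# Unpin the shim case and hold its lid open at 60 degrees

### The job

Draw the lock pin out of the clevis on the side of the shim case and park it lying in the notch of the pin rest beside the case, and let go of it there. Then raise the lid to 60 degrees open and finish while still holding it there, so that a colleague can pick out a shim: the lid has no stay and falls shut by itself. Leave the other things on the table where they are.

Things in the scene. Friction and masses are not known exactly. Their poses are not given: they have to be found in the camera images.
- case: Shim case fixed to the table: grey open-topped steel box, 170 mm (x) by 200 mm (y) by 90 mm high, four thin shims standing in it. Origin under its centre; x from front to rear (the front, with the lid's knob, faces roughly to the robot), y towards the side with the clevis, z up.
- rest: Pin rest fixed to the table: small dark steel block, 44 mm (x) by 34 mm (y), on a 60 by 50 mm foot plate; origin under its centre. A notch 13 mm wide, open on top and at both ends, runs along its y through the middle: floor 55 mm above the table, straight sides to 67 mm, flared mouth about 30 mm wide at 78 mm.
- lid_hinge (a point): Point on the hinge line of the case's lid, at the middle of its rear edge, 93.5 mm above the table; axes as case (y along the hinge line). The lid is a 6 mm aluminium frame with a clear window, covering the case and reaching 170 mm to -x of this line when shut.
- lid_knob (a point): Centre of the lid's ball knob: a black ball, 26 mm diameter, on a 10 mm round stem, 40 mm in front of the lid's front edge. Shut, it lies 210 mm to -x of the hinge point at the same height (93.5 mm); it moves on a circle of radius 210 mm about the hinge line. Its axes turn with the lid.
- lid (a joint): Opening angle of the lid (rad): 0 shut, growing as the front edge rises, stop at 1.4; 60 degrees is 1.047. The lid weighs 0.3 to 0.65 kg, has next to no hinge friction and falls shut from any angle; it takes 1 to 4 N at the knob to lift. It cannot rise while the pin is in the clevis.
- bore (a point): Centre of the outer mouth of the clevis bore, 70 mm above the table; its +y points outwards, the way the pin comes out. Clevis: two dark steel cheeks on the case's +y side, 36 mm wide (x), 42 to 88 mm above the table, a lug of the lid between them. A 12 mm bore runs through all three, 46 mm deep from here in -y.
- pin_head (a point): Centre of the lock pin's head, the part to grip: aluminium cylinder, 18 mm diameter, 30 mm long. The pin lies level, its +y axis running along it from shank to head. At the start the shank is in the bore and the head outside, its shoulder about 6 mm off the outer cheek. Pin weight 40 to 65 g.
- pin_shank (a point): Middle of the pin's steel shank, 10 mm diameter and 50 mm long, 40 mm from the centre of the head in -y of the pin. The shoulder of the head lies 25 mm from this point towards +y.
- notch (a point): Where the axis of a parked pin lies: 60 mm above the table, half-way along the notch of the rest. The notch runs along y of this point, whose +y points roughly as the pin's +y does in the clevis (within 0.2 rad). Park the shank with its middle near this point, head outside the block; it lies steady up to about 7 mm off along the notch.
- gauge: Bystander: blue anodised gauge block, 35 x 90 x 30 mm, origin under its centre.
- feeler: Bystander: brass feeler gauge holder, 22 x 100 x 14 mm with a steel blade out of its -y end, origin under the centre of the holder.
- spacer: Bystander: black acetal spacer ring, 48 mm outside diameter, 14 mm high, origin under its centre.
- shim: Bystander: spare steel shim plate lying flat, 110 x 62 x 5 mm, origin under its centre.
- driver: Bystander: screwdriver lying on the table, along its x axis.
- dowel: Bystander: upright steel dowel, 16 mm diameter, 50 mm high, origin under its centre.
- cup: Bystander: grey cup, 64 mm diameter, 70 mm high, origin under its centre.
Mind the look-alikes: they are no part of the job. Leave any purple or red look-alike of the rest alone.

How it is judged:
On the way, in this order (a step that is already met when the one before it is completed fails the run):
1. the pin is drawn clear of the clevis, the lid still shut (distance between pin_shank and bore above 0.04 m and value of joint lid below 0.1 rad), for 0.1 s.
2. the pin lies released in the notch of the rest, the lid still shut (x of pin_shank in the frame of notch between -0.004 and 0.004 m and y of pin_shank in the frame of notch between -0.016 and 0.016 m and z of pin_shank in the frame of notch between -0.003 and 0.003 m and angle between the y axis of pin_shank and the y axis of notch, either way round below 0.17 rad and contact force between the fingers and pin below 0.05 N and value of joint lid below 0.1 rad), for 0.3 s.
At the end, for the whole second after the job is handed in: The lid stands still at 60 degrees open (within 7), held by the fingers, while the pin lies in the notch of the rest, untouched: its axis along the notch within about 10 degrees, down on the notch floor (3 mm), mid-shank within 16 mm of the notch's middle (value of joint lid between 0.925 and 1.169 rad and velocity of joint lid between -0.1 and 0.1 rad/s and contact force between the fingers and lid above 0.3 N and contact force between the arm and pin below 0.05 N and x of pin_shank in the frame of notch between -0.004 and 0.004 m and y of pin_shank in the frame of notch between -0.016 and 0.016 m and z of pin_shank in the frame of notch between -0.003 and 0.003 m and angle between the y axis of pin_shank and the y axis of notch, either way round below 0.17 rad); the arm keeps its last pose, push and grip.
It fails at once if a bystander is shifted by more than 30 mm (distance of any of gauge, feeler, spacer, shim, driver, dowel, cup from where it was at the start of the episode above 0.03 m).
It also fails if it takes over 61 s, if anything falls off the work surface, if the arm or the gripper's body presses on something with over 40 N, if the wrist force passes 120 N, or if a joint passes its speed limit or range.

### The arm

A 6-joint arm with a two-finger parallel gripper is mounted at the origin on the work surface. World frame = base frame: x ahead of the robot, y to its left, z up, the work surface at z = 0. Lengths are in m, angles in rad, forces in N, time in s.
With the tool pointing down it reaches from about 0.3 to 0.85 m from the base axis. Payload 5.4 kg.
Tool frame: the origin (TCP) lies on the centre line of the jaws, within the pads' length; the fingertips stand 25 mm ahead of it and the grasp point (between the pads) lies 6 mm ahead of it; z points along the fingers, y is the line along which they close (so a half turn about z gives the same grasp; the last joint's range is limited). The gripper opens to 85 mm and grips with 20 to 120 N. Pads are 22 mm wide; open, the fingers measure 114 mm over their backs; the gripper's body (76 mm by 85 mm) begins 54 mm behind the grasp point. The pads swing forward as they close: fully open they stand 13 mm farther back than shut.
Start: joints at [-1.535, 0.158, 1.597, -0, 1.386, -0.21], TCP at [0.14, -0.558, 0.256] pointing down, gripper open.
Joint ranges: [-2.91, 2.91], [-0.94, 2.29], [0.18, 2.7], [-1.29, 4.43], [0.17, 2.64], [-3, 3]. Speed limits (rad/s): [2.57, 2.57, 3.14, 3.14, 3.14, 3.14].

### API

Orientations are given as a rotation vector (axis times angle).
In Python, from plant import readout, imaging, order gives the robot as it stands. The module is installed in compiled form; this text tells all that it offers.
- The arm moves only by the shell command python3 -m inch 'ROWS' [FORCE]. ROWS is JSON, a list of rows, each a list of 3 entries, a list of its own where there are three numbers: the opening in per cent of the stroke, from 0 (shut) to 100 (fully open), then the shift along the world's x, y, z in mm, then the turn about the world's z in degrees. In form: [[jaw, [x, y, z], twist], ...]. A call has 1 to 5 rows; each row is the pose to reach, as a shift and turn from the pose commanded when the call began; what a row does not reach only later rows make up. A row lasts 1/8 s, in which the tool goes at most 62.5 mm and 10.7 degrees, less where a joint would pass 70% of its speed; a pose out of reach is approached as far as the arm can. A call with a gripper value outside its range is refused whole. The fingers move at their own pace and stop on an object; FORCE is the grip in N (left out, the last holds). Time passes only in rows, so rows that repeat a pose let the fingers close. It gives the time, the measured TCP pose, the force, the opening and the grip force at its end, in the units of the state.
- readout.get_obs(): the state, without advancing time (a new reading comes with each control period).
- imaging.capture(name): name is "side" or "top" or "wrist"; returns the picture (384x512x3 uint8, red, green, blue); there is no depth.
- imaging.camera_info(name): a dict with "fx", "fy", "cx", "cy" (pixels), "xyz" and "rotation" of the camera in the world; the wrist camera has in their place "T_tool_cam" (4x4, takes a point from camera to tool coordinates, whose origin is the TCP and whose axes are the flange's). Camera axes: x right, y down, z forward; pixel columns grow to the right and rows downward; lengths in m; the calibration is good to about 2 mm. A picture is of the moment at which its call begins: read the wrist's pose just before it. camera_info takes no time and is no camera call.
- order.finish_job(): hands the job in; it is judged then, once.
Trained networks look in the newest picture that a camera, given by its name, has taken for a name from the list of things; names that differ only in an ending like _2 or _b are one class to them, and where a whole thing is asked for, a point or a joint stands for the part that bears it (a point fixed in the world has none). Each returns a list of dicts, best first, with "conf" (0 to 1); they miss things now and then, are a little off and sometimes report something else, mostly with a low value. They report only what shows in the picture. A call takes as long as a camera call. They do not tell look-alikes from the thing itself.
- imaging.cut_out(camera, query): "mask" (384x512 bool, what is visible of it) and "position" ([column, row] in pixels, amid what is visible of it).
- imaging.pinpoint(camera, query): "position" ([column, row] in pixels: a listed point, or the origin of a listed thing).
The state is a dict: "time": time; "qpos": joint angles; "joint_velocities": joint speeds; "joint_efforts": joint torques, N m; "position": TCP position; "orientation": TCP orientation; "contact_force": force on the tool from outside, world axes, zero at the start; "wrist_torque": the same for the moment, N m; "gripper_width": opening from 0.0 (shut) to 1.0 (fully open); "finger_force": force on a finger pad.
Only numpy, scipy, OpenCV 4.12 (cv2) and the standard library are available. Lean on these libraries where they do the work, as an engineer would, in place of code of your own. Each camera call takes 0.05 s, during which the arm holds its last target. There are 200 camera calls.

## Working session

There is one attempt and no reset: what is moved stays moved. The work goes in short steps, Python scripts to look and compute and a shell command to move; the robot and the scene stay as the last step left them, time stands still between calls to the robot, and variables do not carry over. Pictures are saved under pics/ and viewed, at most 12 in all, crops included, and the job is handed in when it is done.

```bash
mkdir -p pics; cat > h.py <<'E'
import numpy as np, cv2
from scipy.spatial.transform import Rotation as R
from plant import readout, imaging, order
def cam(n):
    i=imaging.camera_info(n)
    if n=='wrist':
        o=readout.get_obs(); T=np.eye(4); T[:3,:3]=R.from_rotvec(o['orientation']).as_matrix(); T[:3,3]=o['position']
        T=T@np.array(i['T_tool_cam']); return i,T[:3,3],T[:3,:3]
    r=np.array(i['rotation']); r=r if r.shape==(3,3) else R.from_rotvec(r).as_matrix()
    return i,np.array(i['xyz']),r
def ray(n,p):
    i,c,r=cam(n); d=r@np.array([(p[0]-i['cx'])/i['fx'],(p[1]-i['cy'])/i['fy'],1]); return c,d/np.linalg.norm(d)
def atz(n,p,z):
    c,d=ray(n,p); return c+d*(z-c[2])/d[2]
def proj(n,X):
    i,c,r=cam(n); q=r.T@(np.array(X)-c); return np.array([i['fx']*q[0]/q[2]+i['cx'],i['fy']*q[1]/q[2]+i['cy']])
def tri(rs):
    A=0;b=0
    for c,d in rs:
        M=np.eye(3)-np.outer(d,d); A=A+M; b=b+M@c
    return np.linalg.solve(A,b)
def save(im,f,s=1): cv2.imwrite('pics/'+f,cv2.resize(im[:,:,::-1],None,fx=s,fy=s,interpolation=cv2.INTER_CUBIC))
E
python3 - <<'E'
from h import *
np.set_printoptions(precision=3,suppress=True)
a=imaging.capture('top'); b=imaging.capture('side')
Z=dict(case=0,rest=0,lid_hinge=.0935,lid_knob=.0935,bore=.07,pin_head=.07,pin_shank=.07,notch=.06)
for q,z in Z.items():
    P={}
    for n in('top','side'):
        for k in imaging.pinpoint(n,q)[:3]: print(q,n,round(k['conf'],2),np.round(k['position'],1),atz(n,k['position'],z))
save(a,'top.png',1.5);save(b,'side.png',1.5)
print({k:np.round(v,3) for k,v in readout.get_obs().items()})
for n in('top','side'):print(imaging.camera_info(n)['xyz'])
E
```

```text
case top 0.85 [266.3 163.4] [ 0.63  -0.044  0.   ]
case side 0.71 [243.6 212.2] [ 0.616 -0.031  0.   ]
rest top 0.74 [180.3 187.3] [0.549 0.257 0.   ]
rest top 0.7 [228.1 228.8] [0.403 0.091 0.   ]
rest top 0.64 [217.  201.4] [0.498 0.129 0.   ]
rest side 0.85 [276.8 248.4] [ 0.501  0.147 -0.   ]
rest side 0.75 [264.5 273.4] [0.535 0.254 0.   ]
rest side 0.75 [314.6 238. ] [0.384 0.095 0.   ]
lid_hinge top 0.71 [263.4 136.2] [ 0.706 -0.033  0.093]
lid_hinge side 0.8 [212.4 188.9] [ 0.716 -0.032  0.094]
lid_knob top 0.66 [270.2 199.2] [ 0.499 -0.053  0.093]
lid_knob top 0.3 [217.1 163.1] [0.619 0.119 0.093]
lid_knob side 0.92 [279.7 185.6] [ 0.495 -0.057  0.094]
bore top 0.71 [223.5 163.1] [0.622 0.1   0.07 ]
bore side 0.61 [234.5 222.4] [0.631 0.111 0.07 ]
pin_head top 0.51 [217.3 163.7] [0.62  0.121 0.07 ]
pin_head side 0.57 [234.5 229.1] [0.628 0.143 0.07 ]
pin_shank top 0.43 [230.5 159.2] [0.635 0.077 0.07 ]
pin_shank side 0.57 [236.9 216.9] [0.626 0.084 0.07 ]
notch top 0.83 [212.6 199.8] [0.501 0.138 0.06 ]
notch top 0.7 [175.3 187.4] [0.544 0.262 0.06 ]
notch top 0.52 [226.3 235. ] [0.384 0.093 0.06 ]
notch side 0.83 [259.6 257.7] [0.548 0.253 0.06 ]
notch side 0.72 [314.2 220.4] [0.387 0.082 0.06 ]
notch side 0.57 [279.5 229.9] [0.494 0.131 0.06 ]
{'time': np.float64(0.9), 'qpos': array([-1.535,  0.158,  1.597, -0.   ,  1.386, -0.21 ]), 'joint_velocities': array([-0.001, -0.   , -0.   ,  0.   , -0.002, -0.002]), 'joint_efforts': array([ -0.   , -39.601, -33.17 ,  -0.   ,   0.   ,   0.   ]), 'position': array([ 0.14 , -0.558,  0.256]), 'orientation': array([ 3.118,  0.385, -0.   ]), 'contact_force': array([ 1.111, -0.406, -0.153]), 'wrist_torque': array([ 0.017, -0.026, -0.034]), 'finger_force': np.float64(0.0), 'gripper_width': np.float64(1.006)}
[ 0.437 -0.006  1.336]
[0.496 1.187 0.94 ]
```

View pics/top.png

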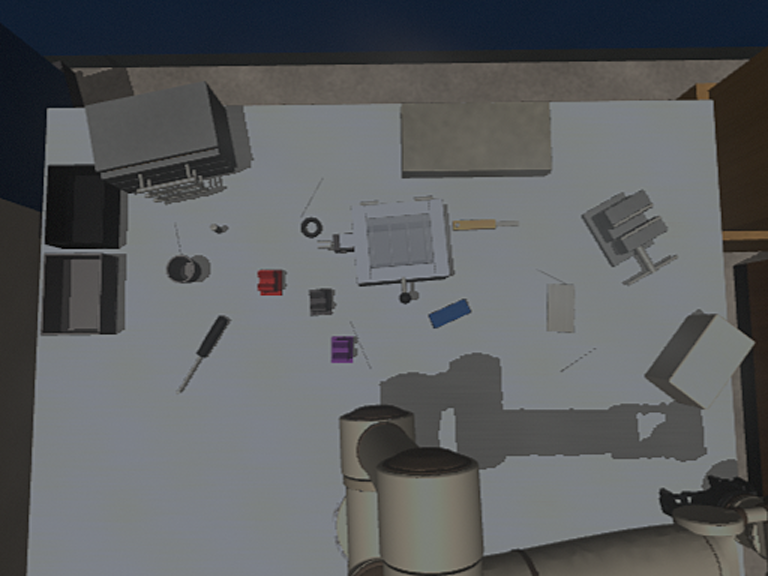

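View pics/side.png

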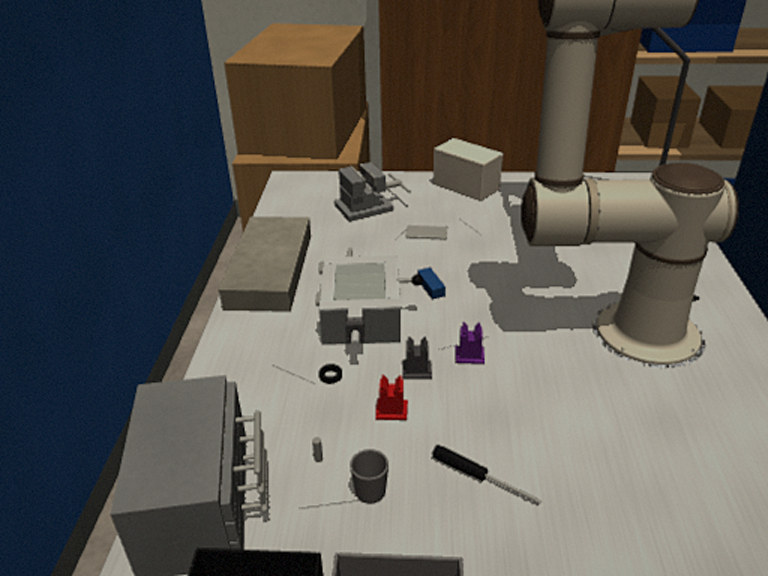

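The candidates for the rest in the enlarged top view are dark (320,301), red (271,281) and purple (343,349). The dark steel one fits the description, at about (0.50, 0.138). The pin head is at (325,245) and the knob at (405,297). I'll move above the pin and take a close look.

```bash
python3 -m inch '[[100,[60,60,20],8],[100,[480,700,24],82],[100,[480,700,24],82],[100,[480,700,24],82],[100,[480,700,24],82]]' 30; python3 -c "
from h import *
print(readout.get_obs())"
```

```text
time: 1.52
position: [0.3222, -0.3048, 0.274]
orientation: [2.643, 1.696, 0.0]
contact_force: [0.3, -0.1, -0.1]
gripper_width: 1.0
finger_force: 0.0
{'time': 1.525, 'qpos': array([-1.03169734e+00, -2.09841512e-01,  1.92303835e+00,  2.81608015e-04,
        1.42747067e+00, -6.01993546e-01]), 'joint_velocities': array([ 1.01233750e+00, -3.38782552e-01,  2.74065010e-01,  2.59918298e-04,
        5.53976229e-02, -4.88850867e-01]), 'joint_efforts': array([ -6.06330022, -23.86994004, -33.32091451,  -0.19227492,
         0.16222905,   0.48382888]), 'position': array([ 0.32215665, -0.30482822,  0.27395268]), 'orientation': array([2.64323182e+00, 1.69619151e+00, 3.91817561e-04]), 'contact_force': array([ 0.32930517, -0.05723413, -0.06642164]), 'wrist_torque': array([-0.01868533, -0.01426316, -0.00950111]), 'finger_force': 0.0, 'gripper_width': 0.9998697567693401}
```

```bash
python3 -m inch '[[100,[278,425,0],30],[100,[278,425,0],30],[100,[278,425,0],30],[100,[278,425,0],30],[100,[278,425,0],30]]' 30;python3 -m inch '[[100,[50,110,0],0],[100,[50,110,0],0],[100,[50,110,0],0],[100,[50,110,0],0]]' 30
```

```text
time: 2.15
position: [0.4934, -0.0431, 0.2741]
orientation: [2.12, 2.317, 0.0]
contact_force: [0.8, -0.4, -0.0]
gripper_width: 0.997
finger_force: 0.0
time: 2.65
position: [0.5422, 0.0648, 0.2735]
orientation: [-2.121, -2.318, 0.001]
contact_force: [0.6, -0.3, -0.1]
gripper_width: 1.001
finger_force: 0.0
```

```bash
python3 -m inch '[[100,[40,85,0],0],[100,[40,85,0],0],[100,[40,85,0],0],[100,[40,85,0],0]]' && python3 - <<'E'
from h import *
np.set_printoptions(precision=4,suppress=True)
a=imaging.capture('wrist')
print(cam('wrist')[1:])
Z=dict(lid_knob=.0935,bore=.07,pin_head=.07,pin_shank=.07,notch=.06,rest=0)
for q,z in Z.items():
    for k in imaging.pinpoint('wrist',q)[:3]: print(q,round(k['conf'],2),np.round(k['position'],1),atz('wrist',k['position'],z))
save(a,'w1.png',1.5)
E
```

```text
time: 3.15
position: [0.5822, 0.1483, 0.2737]
orientation: [2.123, 2.315, -0.001]
contact_force: [-0.0, -0.7, -0.9]
gripper_width: 1.0
finger_force: 0.0
(array([0.5761, 0.2158, 0.3914]), array([[ 0.9962,  0.0838,  0.0223],
       [ 0.0867, -0.9611, -0.2623],
       [-0.0006,  0.2632, -0.9647]]))
lid_knob 0.21 [288.8 212.8] [0.6214 0.1164 0.0935]
bore 0.97 [288.3 215.7] [0.6249 0.1052 0.07  ]
bore 0.41 [290.5 198.7] [0.625  0.1258 0.07  ]
pin_head 0.88 [290.6 196.5] [0.6248 0.1287 0.07  ]
notch 0.93 [230.6  69.4] [0.547  0.2588 0.06  ]
notch 0.66 [180.1 177. ] [0.4966 0.1385 0.06  ]
notch 0.56 [ 87.4 208. ] [0.3877 0.0911 0.06  ]
rest 0.9 [191.1 166.2] [0.4967 0.1408 0.    ]
rest 0.79 [233.6  75. ] [0.5459 0.2605 0.    ]
rest 0.61 [113.  193.1] [ 0.3902  0.0936 -0.    ]
```

View pics/w1.png

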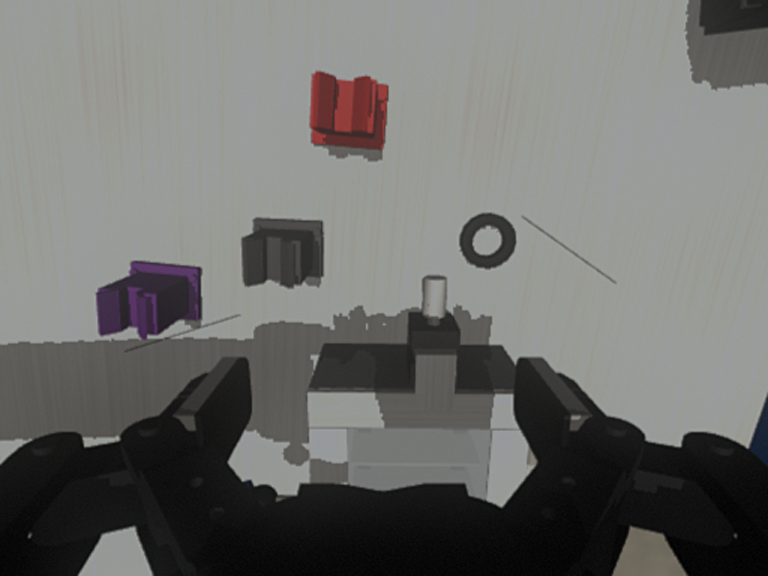

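The wrist view shows the pin head at (434,296), the dark rest at (283,252) and the look-alikes red (350,110) and purple (150,300), which agrees with the top view. Next I'll go down over the head and rotate 1° to match.

```bash
python3 -m inch '[[50,[43,-17,-40],0.5],[50,[43,-17,-90],0.5],[50,[43,-17,-140],0.5],[50,[43,-17,-140],0.5],[50,[43,-17,-140],0.5]]' && python3 - <<'E'
from h import *
np.set_printoptions(precision=4,suppress=True)
a=imaging.capture('wrist')
Z=dict(bore=.07,pin_head=.07,pin_shank=.07,notch=.06)
for q,z in Z.items():
    for k in imaging.pinpoint('wrist',q)[:2]: print(q,round(k['conf'],2),np.round(k['position'],1),atz('wrist',k['position'],z))
save(a,'w2.png',1.5)
for p in [(253,218),(323,222),(323,277)]: print(p)
E
```

```text
time: 4.12
position: [0.6267, 0.133, 0.1361]
orientation: [2.11, 2.325, 0.003]
contact_force: [0.8, 1.4, -0.2]
gripper_width: 0.5
finger_force: 0.0
bore 0.79 [248.1 254.5] [0.6257 0.1061 0.07  ]
pin_head 0.97 [250.  228.4] [0.625  0.1256 0.07  ]
notch 0.95 [ 69.2 185.7] [0.4995 0.1411 0.06  ]
(253, 218)
(323, 222)
(323, 277)
```

View pics/w2.png

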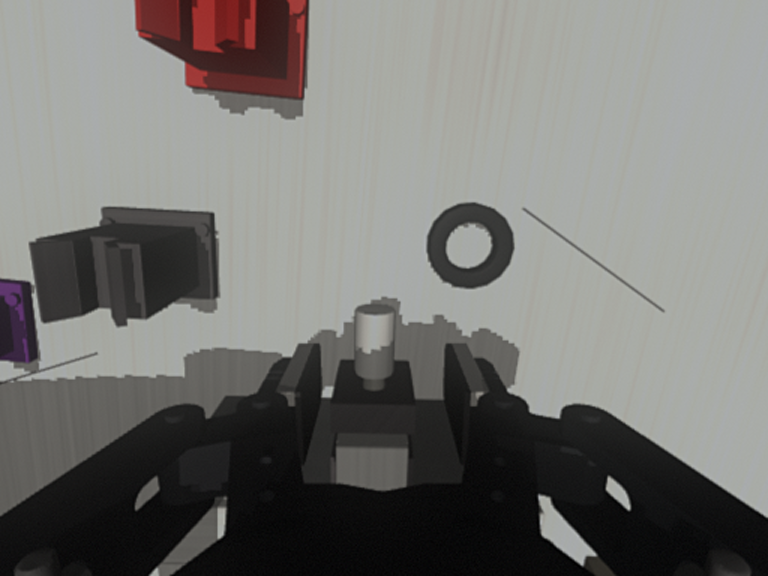

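The pin head is centred between the pads at (375,340). I'll go down 60 mm and close, then work out the rest's yaw from its foot-plate corners at (102,208), (214,213) and (216,298).

```bash
python3 - <<'E'
from h import *
P=[atz('wrist',np.array(p)/1.5,.005) for p in [(102,208),(214,213),(216,298)]]
for a,b in((0,1),(1,2)):
    d=P[b]-P[a]; print(np.linalg.norm(d),np.degrees(np.arctan2(d[1],d[0])))
E
python3 -m inch '[[50,[-1,-1,-40],0],[50,[-1,-1,-60],0],[50,[-1,-1,-60],0],[50,[-1,-1,-60],0]]' && python3 -m inch '[[0,[0,0,0],0],[0,[0,0,0],0],[0,[0,0,0],0],[0,[0,0,0],0],[0,[0,0,0],0]]' 25
```

```text
0.06202288779316991 3.0381005031237196
0.04960271363038521 -88.77887352427531
time: 4.88
position: [0.6254, 0.132, 0.0751]
orientation: [2.11, 2.325, 0.002]
contact_force: [0.8, 0.5, 0.0]
gripper_width: 0.504
finger_force: 0.0
time: 5.5
position: [0.6244, 0.132, 0.0742]
orientation: [2.111, 2.326, -0.0]
contact_force: [-3.1, -0.6, 5.5]
gripper_width: 0.202
finger_force: 24.3
```

```bash
python3 -m inch '[[0,[0,5,0],0],[0,[-2,20,1],0],[0,[-4,40,1],0],[0,[-6,60,1],0],[0,[-7.5,75,1],0]]'&& python3 -m inch '[[0,[0,0,0],0],[0,[0,0,20],0],[0,[0,0,45],0],[0,[0,0,45],0]]' && python3 - <<'E'
from h import *
np.set_printoptions(precision=4,suppress=True)
a=imaging.capture('wrist')
o=readout.get_obs(); print(o['position'])
for q,z in dict(pin_head=o['position'][2]-.006,pin_shank=o['position'][2]-.006,notch=.06,rest=0).items():
    for k in imaging.pinpoint('wrist',q)[:2]: print(q,round(k['conf'],2),np.round(k['position'],1),atz('wrist',k['position'],z))
save(a,'w3.png',1.5)
E
```

```text
time: 6.12
position: [0.6165, 0.209, 0.0744]
orientation: [-2.109, -2.328, -0.0]
contact_force: [0.7, 0.2, -0.2]
gripper_width: 0.194
finger_force: 24.3
time: 6.62
position: [0.6195, 0.2066, 0.1238]
orientation: [2.109, 2.322, 0.009]
contact_force: [0.1, 0.7, -0.5]
gripper_width: 0.196
finger_force: 24.4
[0.6183 0.2065 0.1218]
pin_head 0.85 [254.8 275.7] [0.6176 0.2011 0.1158]
pin_shank 0.51 [ 73.1 292.9] [0.5324 0.1842 0.1158]
notch 0.74 [ 71.8 292.4] [0.4957 0.1436 0.06  ]
notch 0.72 [141.2 130.5] [0.5437 0.2577 0.06  ]
rest 0.6 [110.4 255.2] [0.4935 0.1408 0.    ]
rest 0.59 [165.7 123.6] [0.5403 0.2595 0.    ]
```

View pics/w3.png

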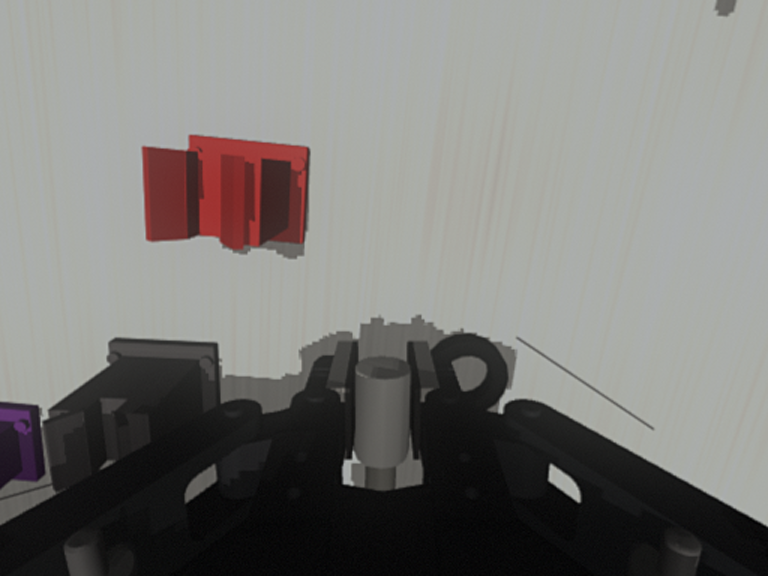

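The pin is held and its head shows at (383,410). The rest is the dark one at (120,420). I'll move over it, turn -3.5°, and look.

```bash
python3 -m inch '[[0,[-50,-10,5],-2],[0,[-100,-18,5],-3.5],[0,[-123,-21,5],-3.5],[0,[-123,-21,5],-3.5],[0,[-123,-21,5],-3.5]]' && python3 - <<'E'
from h import *
np.set_printoptions(precision=4,suppress=True)
o=readout.get_obs(); print(o['position'],o['orientation'])
for n in('wrist','top','side'):
  a=imaging.capture(n); 
  for q,z in dict(pin_head=o['position'][2]-.005,pin_shank=o['position'][2]-.005,notch=.06,rest=0).items():
    for k in imaging.pinpoint(n,q)[:3]: print(n,q,round(k['conf'],2),np.round(k['position'],1),atz(n,k['position'],z))
  if n=='wrist': save(a,'w4.png',1.5)
  if n=='side': save(a[190:270,220:350],'s4.png',5)
E
```

```text
time: 7.5
position: [0.4949, 0.186, 0.1248]
orientation: [2.181, 2.26, 0.001]
contact_force: [-0.2, -0.6, -1.0]
gripper_width: 0.195
finger_force: 24.7
[0.4949 0.186  0.1248] [2.181  2.2603 0.0011]
wrist pin_head 0.84 [252.8 271.7] [0.494  0.1822 0.1198]
wrist notch 0.91 [341.8 109.6] [0.544  0.2577 0.06  ]
wrist rest 0.97 [255.6 244.3] [0.4967 0.1401 0.    ]
wrist rest 0.74 [137.6 288.6] [0.3876 0.0908 0.    ]
wrist rest 0.66 [319.8 106.9] [0.5432 0.2604 0.    ]
top pin_shank 0.5 [212.4 197.6] [0.5048 0.1317 0.1198]
top notch 0.69 [211.9 199.2] [0.5029 0.1401 0.06  ]
top notch 0.61 [226.  234.2] [0.3868 0.0937 0.06  ]
top rest 0.77 [227.3 232.3] [0.391  0.0938 0.    ]
top rest 0.46 [211.7 202.7] [0.4938 0.1477 0.    ]
side pin_head 0.59 [280.5 230.3] [0.4912 0.204  0.1198]
side pin_shank 0.53 [278.7 215.7] [0.4969 0.1378 0.1198]
side notch 0.97 [316.5 220.5] [0.3805 0.082  0.06  ]
side notch 0.73 [215.6 188.4] [ 0.7138 -0.0838  0.06  ]
side notch 0.69 [260.8 259.5] [0.5447 0.2602 0.06  ]
side rest 0.87 [276.1 245.2] [0.5036 0.1322 0.    ]
side rest 0.78 [263.4 274.3] [0.5381 0.2575 0.    ]
side rest 0.61 [312.2 238.1] [0.3911 0.0954 0.    ]
```

View pics/w4.png

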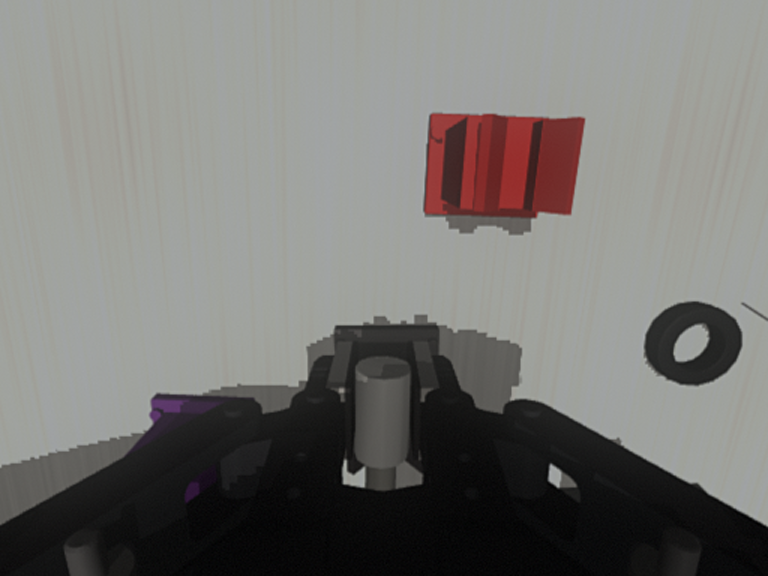

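View pics/s4.png

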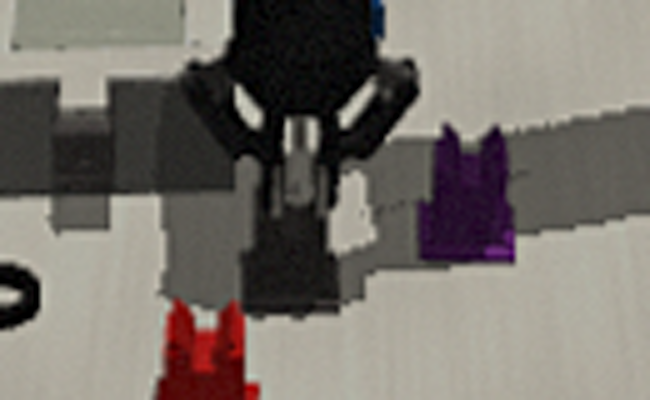

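The pin lines up with the rest: the foot edge is level at (386,326) and the pin is at (382,410). Lowering.

```bash
python3 -m inch '[[0,[1,0,-25],0],[0,[1,0,-42],0],[0,[1,0,-50],0],[0,[1,0,-55],0],[0,[1,0,-55],0]]' && python3 -m inch '[[0,[0,0,-2],0],[0,[0,0,-4],0],[0,[0,0,-4],0]]'
```

```text
time: 8.88
position: [0.4958, 0.186, 0.0702]
orientation: [2.18, 2.26, 0.002]
contact_force: [2.6, 0.3, 0.1]
gripper_width: 0.2
finger_force: 24.3
time: 9.25
position: [0.4956, 0.186, 0.0661]
orientation: [2.18, 2.26, 0.002]
contact_force: [4.9, 0.8, 1.2]
gripper_width: 0.198
finger_force: 24.5
```

```bash
python3 -m inch '[[0,[1.5,0,-1],0],[0,[1.5,0,-2],0],[0,[1.5,0,-2],0]]'
```

```text
time: 9.62
position: [0.496, 0.1861, 0.0639]
orientation: [-2.181, -2.26, 0.001]
contact_force: [-0.1, 1.2, 5.7]
gripper_width: 0.2
finger_force: 25.0
```

```bash
python3 -m inch '[[27,[0,0,0],0],[36,[0,0,0],0],[40,[0,0,0],0],[40,[0,0,0],0],[40,[0,0,0],0]]' && python3 -m inch '[[40,[0,0,20],0],[40,[0,0,60],0],[40,[0,0,110],0],[40,[0,0,140],0],[40,[0,0,140],0]]' && python3 - <<'E'
from h import *
np.set_printoptions(precision=4,suppress=True)
a=imaging.capture('wrist'); 
for q,z in dict(pin_head=.06,pin_shank=.06,notch=.06,rest=0,lid_knob=.0935).items():
    for k in imaging.pinpoint('wrist',q)[:2]: print(q,round(k['conf'],2),np.round(k['position'],1),atz('wrist',k['position'],z))
save(a,'w5.png',1.5)
E
```

```text
time: 10.25
position: [0.4963, 0.1859, 0.0636]
orientation: [-2.181, -2.261, 0.0]
contact_force: [-0.5, 0.2, -0.3]
gripper_width: 0.4
finger_force: 0.0
time: 10.88
position: [0.4982, 0.1862, 0.2067]
orientation: [2.179, 2.258, 0.008]
contact_force: [0.0, 0.1, -0.5]
gripper_width: 0.399
finger_force: 0.0
pin_head 0.59 [251.2 195.8] [0.4925 0.18   0.06  ]
pin_shank 0.85 [252.1 230.2] [0.4937 0.1462 0.06  ]
notch 0.7 [254.2 235.5] [0.4957 0.141  0.06  ]
notch 0.66 [311.1 111.4] [0.54   0.2567 0.06  ]
rest 0.91 [299. 110.] [0.5381 0.2584 0.    ]
rest 0.82 [160.  247.4] [0.3848 0.0954 0.    ]
```

View pics/w5.png

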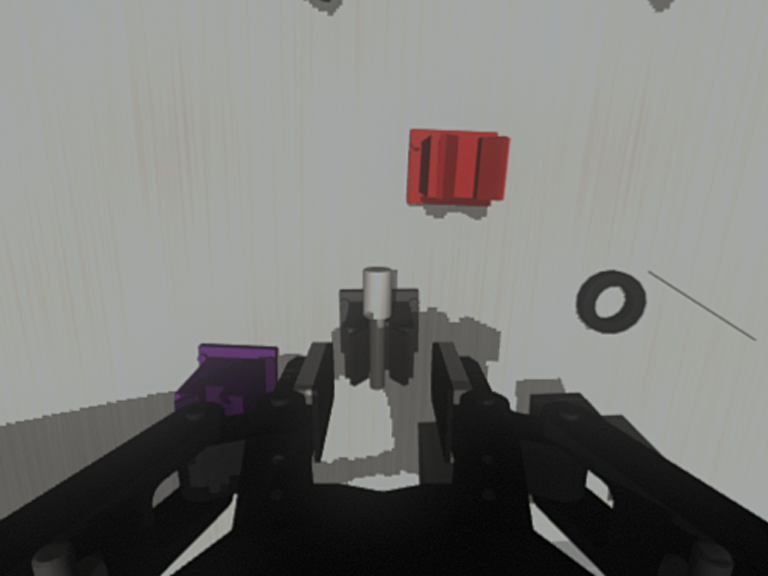

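The pin lies in the notch of the dark rest, with its shank at (378,350) and its head at (377,292). Now on to the knob.

```bash
python3 -m inch '[[60,[0,-48,10],-10],[60,[0,-96,10],-20],[60,[0,-144,10],-30],[60,[0,-192,10],-40],[60,[0,-232,10],-50]]' && python3 -m inch '[[60,[0,-8,0],-10],[60,[0,-8,0],-20],[60,[0,-8,0],-30],[60,[0,-8,0],-36],[60,[0,-8,0],-36]]' && python3 - <<'E'
from h import *
np.set_printoptions(precision=4,suppress=True)
o=readout.get_obs(); print(o['position'],o['qpos'])
a=imaging.capture('wrist'); 
for q,z in dict(lid_knob=.0935,lid_hinge=.0935).items():
    for k in imaging.pinpoint('wrist',q)[:2]: print(q,round(k['conf'],2),np.round(k['position'],1),atz('wrist',k['position'],z))
save(a,'w6.png',1.5)
E
```

```text
time: 11.8
position: [0.4958, -0.0476, 0.2128]
orientation: [-2.935, -1.117, 0.002]
contact_force: [1.2, 0.2, 0.2]
gripper_width: 0.594
finger_force: 0.0
time: 12.42
position: [0.496, -0.0539, 0.2128]
orientation: [-3.136, -0.168, 0.002]
contact_force: [-0.1, 0.1, -0.3]
gripper_width: 0.601
finger_force: 0.0
[ 0.496  -0.0539  0.2128] [-0.3509 -0.0011  1.8544 -0.      1.29    1.1131]
lid_knob 0.9 [254.9 189.1] [ 0.5009 -0.0522  0.0935]
```

View pics/w6.png

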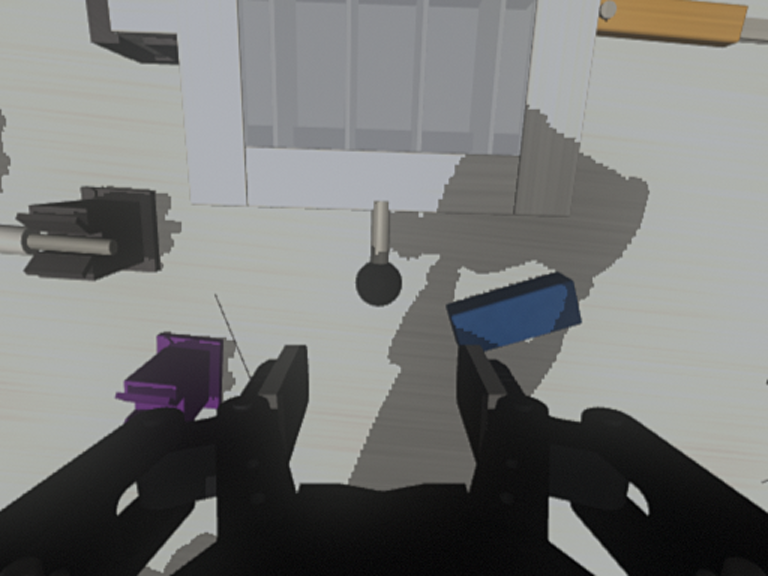

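The ball knob is at (379,284), which puts it at (0.501, -0.052), centred between the pads. The orange driver and blue gauge are clear of the fingers. I'll go down and grip.

```bash
python3 -m inch '[[60,[5,2,-45],0],[60,[5,2,-90],0],[60,[5,2,-113],0],[60,[5,2,-113],0],[60,[5,2,-113],0]]' && python3 -m inch '[[0,[0,0,0],0],[0,[0,0,0],0],[0,[0,0,0],0],[0,[0,0,0],0],[0,[0,0,0],0]]' 40
```

```text
time: 13.2
position: [0.5023, -0.0523, 0.1019]
orientation: [3.136, 0.167, 0.003]
contact_force: [0.6, -0.4, 1.0]
gripper_width: 0.598
finger_force: 0.0
time: 13.82
position: [0.5023, -0.0511, 0.1024]
orientation: [-3.136, -0.165, -0.003]
contact_force: [-0.2, 5.4, 6.4]
gripper_width: 0.281
finger_force: 38.8
```

```bash
python3 -m inch '[[0,[0,0,11],0],[0,[1,0,22],0],[0,[3,0,33],0],[0,[5,0.5,44],0],[0,[5,0.5,44],0]]'; python3 -c "
from h import *
a=imaging.capture('side'); save(a[130:250,170:330],'s5.png',5)
imaging.capture('wrist')
k=imaging.pinpoint('wrist','lid_knob')[0]; print(k, atz('wrist',k['position'],readout.get_obs()['position'][2]-.006))"
```

```text
time: 14.45
position: [0.5063, -0.0508, 0.1454]
orientation: [-3.136, -0.166, 0.0]
contact_force: [1.6, 4.6, -2.7]
gripper_width: 0.273
finger_force: 39.5
{'position': [254.2, 256.8], 'conf': 0.76} [ 0.50792025 -0.04909258  0.13873662]
```

View pics/s5.png

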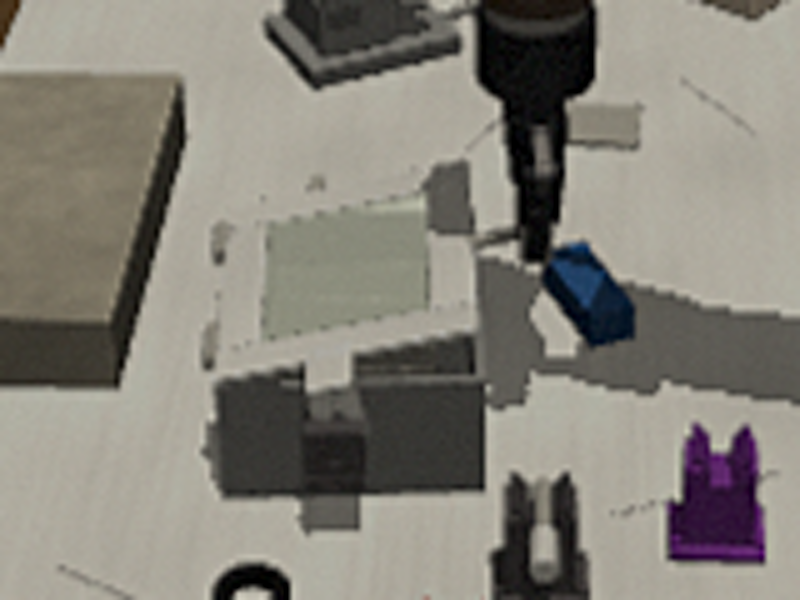

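The lid is rising with the knob and stands at about 12°. The pin is still parked at (543,540) in this crop. I'll carry on along the arc.

```bash
python3 -m inch '[[0,[5.7,0.5,21.2],0],[0,[13.6,1.2,41.7],0],[0,[23.5,2.1,61.3],0],[0,[35.5,3.2,79.7],0],[0,[49.3,4.4,96.8],0]]'&& python3 -m inch '[[0,[7.5,0.7,8],0],[0,[15.6,1.4,15.6],0],[0,[32.7,2.9,29.4],0],[0,[51.1,4.6,41.4],0],[0,[51.1,4.6,41.4],0]]'; python3 -c "
from h import *
for n in('side','wrist'):
  a=imaging.capture(n)
  if n=='side': save(a[100:260,160:340],'s6.png',4)
  for q in('lid_knob','pin_head','pin_shank'):
    for k in imaging.pinpoint(n,q)[:1]: print(n,q,k,ray(n,k['position']))"
```

```text
time: 15.22
position: [0.5557, -0.0469, 0.2418]
orientation: [-3.137, -0.166, 0.001]
contact_force: [2.8, 1.1, -6.7]
gripper_width: 0.276
finger_force: 39.5
time: 15.85
position: [0.6077, -0.0429, 0.2832]
orientation: [3.136, 0.165, 0.001]
contact_force: [-0.9, 0.9, -3.8]
gripper_width: 0.277
finger_force: 42.5
side lid_knob {'position': [245.4, 139.5], 'conf': 0.91} (array([0.49600813, 1.18688066, 0.93999089]), array([ 0.07571135, -0.87629093, -0.47579618]))
side pin_head {'position': [280.7, 242.7], 'conf': 0.63} (array([0.49600813, 1.18688066, 0.93999089]), array([-0.00456543, -0.75025445, -0.66113343]))
side pin_shank {'position': [278.1, 231.6], 'conf': 0.67} (array([0.49600813, 1.18688066, 0.93999089]), array([ 0.00145351, -0.76591227, -0.64294345]))
wrist lid_knob {'position': [255.7, 268.5], 'conf': 0.6} (array([ 0.67216605, -0.03467903,  0.39984677]), array([-0.49273041, -0.05603001, -0.86837629]))
wrist pin_head {'position': [71.2, 239.1], 'conf': 0.74} (array([ 0.67223695, -0.03468672,  0.3999358 ]), array([-0.40240851,  0.48568775, -0.77599923]))
wrist pin_shank {'position': [101.1, 239.0], 'conf': 0.64} (array([ 0.67230038, -0.03467085,  0.39999481]), array([-0.41035245,  0.41825744, -0.81035275]))
```

View pics/s6.png

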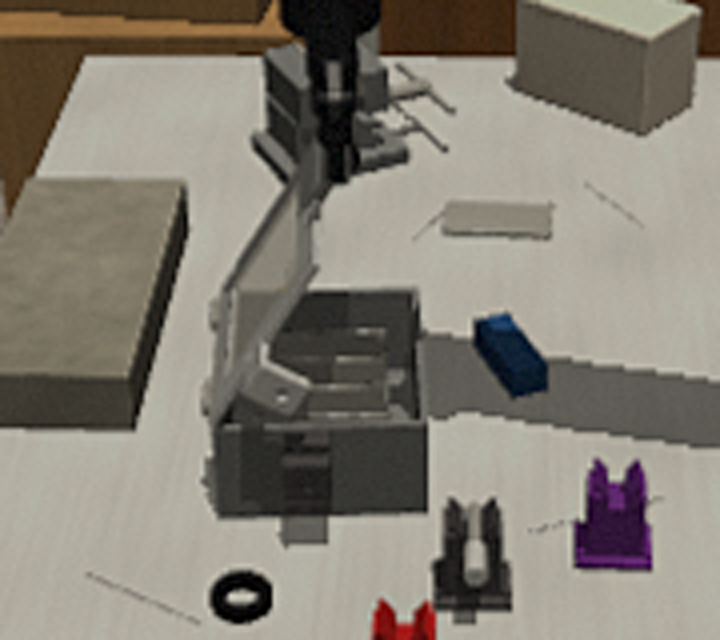

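The lid stands open at about 60°: the knob has risen 181 mm and moved 105 mm to the rear. The pin is in the notch and the bystanders are untouched. I'll let it settle, check, and hand in.

```bash
python3 -m inch '[[0,[0,0,0],0],[0,[0,0,0],0],[0,[0,0,0],0],[0,[0,0,0],0]]' 40 && python3 -c "
from h import *
o=readout.get_obs();print(o['position'],o['joint_velocities'],o['finger_force'])
p=o['position']
if abs(p[2]-.283)<.008 and o['finger_force']>20: print(order.finish_job())"
```

```text
time: 16.75
position: [0.6069, -0.0429, 0.2827]
orientation: [3.137, 0.166, 0.0]
contact_force: [2.6, -4.3, -7.8]
gripper_width: 0.274
finger_force: 42.2
[ 0.60690408 -0.04290149  0.28273501] [ 0.00099871  0.00035906  0.0007116  -0.00187725  0.00057504 -0.00115629] 42.19242453575134
the job is handed in; nothing more can be done
None
```

The job is handed in: the pin is parked and released in the dark rest's notch, and the gripper is holding the lid by its knob at about 60° open (worked out from the knob's travel).

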